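# Turn the carousel's dial cover to the orange bushing

### The job

Turn the clear dial cover of the parts carousel by its grey bar handle until the yellow-framed opening is centred over the compartment that holds the orange bushing, then let go of it. Leave the yellow beacon next to the carousel standing where it is.

Things in the scene. Friction and masses are not known exactly. Their poses are not given: they have to be found in the camera images.
- dial_cover: Clear round cover, 194 mm across, dark hub and rim, on a bolted-down white drum. Origin: on the upright turning axis, 46.5 mm above the table; x axis points to the middle of the opening, z up. Handle: grey upright bar on the axis, 64 mm long along x, 14 wide along y, from 4 to 44 mm above the origin. Turns freely about z (friction 0.06 N m), stays where left; all else on it is below 7 mm.
- dial_opening (a point): Middle of the cover's only opening, a yellow-framed wedge 34 degrees wide, 36 to 88 mm from the turning axis; this point is 62 mm from the axis, 50.5 mm above the table, and moves with the cover. It starts over an empty compartment, 23 to 85 degrees from the bushing, either way round. Stops 89 degrees to each side of that compartment: turn the short way.
- orange_bushing: Orange plastic bushing standing in the wanted compartment under the clear cover: 22 mm outside diameter, 22 mm high, origin at the centre of its underside, 14 mm above the table, about 62 mm from the cover's axis. Compartments lie 36 degrees apart; three others in reach hold a blue knob, a steel roller and a green foot. It need not be touched.
- beacon: Loose bystander: yellow cylinder with a black top, 56 mm in diameter, 90 mm high, standing on the table 175 to 240 mm from the cover's axis. Origin at the centre of its underside.

How it is judged:
By the outcome, as a careful person would: the job done as asked, in the order asked, and still so for the second after the job is handed in, with the robot touching nothing.
It also fails if it takes over 30 s, if anything falls off the work surface, if the arm or the gripper's body presses on something with over 40 N, if the wrist force passes 120 N, or if a joint passes its speed limit or range.

### The arm

A 7-joint arm with a two-finger parallel gripper is mounted at the origin on the work surface. World frame = base frame: x ahead of the robot, y to its left, z up, the work surface at z = 0. Lengths are in m, angles in rad, forces in N, time in s.
With the tool pointing down it reaches from about 0.4 to 0.85 m from the base axis. Payload 10.4 kg.
Tool frame: the origin (TCP) lies between the finger pads; the fingertips stand 17 mm ahead of it and the grasp point (between the pads) lies 2 mm behind it; z points along the fingers, y is the direction in which the jaws open and shut (so a half turn about z gives the same grasp; the last joint's range is limited). The gripper opens to 85 mm and grips with 20 to 120 N. Pads are 22 mm wide; open, the fingers measure 114 mm over their backs; the gripper's body (76 mm by 85 mm) begins 54 mm behind the grasp point. The pads swing forward as they close: fully open they stand 13 mm farther back than shut.
Start: joints at [-1.175, 0.332, -0.065, 1.46, 0.022, 1.35, -0.088], TCP at [0.254, 0.571, 0.248] pointing down, gripper open.
Joint ranges: [-2.6, 2.6], [-0.5, 2.12], [-1.47, 1.34], [0.16, 2.42], [-1.27, 4.41], [0.06, 2.06], [-2.6, 2.6]. Speed limits (rad/s): [2.22, 2.22, 2.79, 2.79, 3.14, 3.14, 3.14].

### API

Orientations are given as a unit quaternion [x, y, z, w].
In Python, from workcell import manip gives the robot as it stands.
- The arm moves only by the tool jog_arm, never from a script. Its argument "steps" is one flat list of numbers, 5 for each row, row after row: the finger opening in m, from 0 to 0.0854, then the shift along the tool's x, y, z in m, then the turn about the tool's z in rad. In form: [gripper, x, y, z, twist, gripper, x, y, z, twist, ...]. A call has exactly 10 rows; each row is the pose to reach, as a shift and turn from the pose commanded when the call began, along the tool's axes at that moment; what a row does not reach only later rows make up. A row lasts 1/10 s, in which the tool goes at most 50 mm and 8.59 degrees, less where a joint would pass 70% of its speed; a pose out of reach is approached as far as the arm can. A call with a gripper value outside its range is refused whole. The fingers move at their own pace and stop on an object; "grip_force" is the grip in N (left out, the last holds). Time passes only in rows, so rows that repeat a pose let the fingers close, or fill a call up. It gives the time, the measured TCP pose, the force and the opening at its end, in the units of the state.
- manip.get_obs(): the state, without advancing time (a new reading comes with each control period).
- manip.camera(name): name is "scene" or "top"; returns (picture, depth): 384x512x3 uint8, red, green, blue; 384x512 float32, m along the optical axis (not along the pixel's ray), 0 where there is no reading.
- manip.calibration(name): a dict with "mtx" (3x3 intrinsics, pixels), "k1" (the pictures are not rectified: a ray, as slopes to the right and down, at radius r is drawn at 1 + k1 r^2 times it, then the intrinsics apply), "world_to_cam" (4x4, takes a point from world to camera coordinates). Camera axes: x right, y down, z forward; pixel columns grow to the right and rows downward; lengths in m; the calibration is good to about 2 mm. A picture is of the moment at which its call begins. calibration takes no time and is no camera call.
- manip.hand_in(): hands the job in, once; it reports no verdict.
The state is a dict: "clock": time; "joint_pos": joint angles; "joint_velocities": joint speeds; "tau": joint torques, N m; "position": TCP position; "ee_rot": TCP orientation; "ft_force": force on the tool from outside, world axes, zero at the start; "torque": the same for the moment, N m; "grip_width": opening from 0.0 (shut) to 1.0 (fully open).
Only numpy, scipy, OpenCV 4.12 (cv2) and the standard library are available. Lean on these libraries where they do the work, as an engineer would, in place of code of your own. Each camera call takes 0.05 s, during which the arm holds its last target.

## Working session

There is one attempt and no reset: what is moved stays moved. The work goes in short steps, Python scripts to look and compute and a tool call to move; the robot and the scene stay as the last step left them, time stands still between calls to the robot, and variables do not carry over. Pictures are saved under pics/ and viewed, and the job is handed in when it is done.

Besides the shell and the picture viewer there is one more tool, called as name(argument=value, ...), one argument or row to a line, values as JSON. jog_arm: Moves the arm, as the interface text tells. Its arguments: {"type":"object","properties":{"steps":{"type":"array"},"grip_force":{"type":"number"}},"required":["steps"]}

```bash
mkdir -p pics; cat > h.py <<'E'
import numpy as np,cv2
from workcell import manip
def save(n,a): cv2.imwrite('pics/'+n,a[:,:,::-1])
def ray(cal,u,v):
    K=np.array(cal['mtx']);d=np.array([(u-K[0,2])/K[0,0],(v-K[1,2])/K[1,1]]);s=d.copy()
    for _ in range(30): s=d/(1+cal['k1']*(s@s))
    return np.array([s[0],s[1],1.])
def onz(cal,u,v,z):
    T=np.linalg.inv(np.array(cal['world_to_cam']));o=T[:3,3];r=T[:3,:3]@ray(cal,u,v)
    return o+r*(z-o[2])/r[2]
def proj(cal,p):
    T=np.array(cal['world_to_cam']);c=T[:3,:3]@np.array(p)+T[:3,3];s=c[:2]/c[2];s=s*(1+cal['k1']*(s@s));K=np.array(cal['mtx'])
    return K[0,0]*s[0]+K[0,2],K[1,1]*s[1]+K[1,2]
E
python3 - <<'E'
from h import *
for n in('scene','top'):
    p,d=manip.camera(n);save(n+'0.png',p);np.save(n+'0.npy',p);np.save(n+'0d.npy',d)
    c=manip.calibration(n);print(n,c)
print(manip.get_obs())
E
```

```text
scene {'mtx': array([[450.11847171,   0.        , 255.23175116],
       [  0.        , 450.11847171, 193.81962127],
       [  0.        ,   0.        ,   1.        ]]), 'k1': 0.057749778955343715, 'world_to_cam': array([[ 6.09831266e-01,  7.92530997e-01, -6.67843062e-04,
        -4.03786335e-01],
       [ 5.41021429e-01, -4.16916907e-01, -7.30394487e-01,
        -2.07021024e-01],
       [-5.79138706e-01,  4.45056077e-01, -6.83025217e-01,
         1.09675360e+00],
       [ 0.00000000e+00,  0.00000000e+00,  0.00000000e+00,
         1.00000000e+00]])}
top {'mtx': array([[423.50690191,   0.        , 255.54780513],
       [  0.        , 423.50690191, 198.21326678],
       [  0.        ,   0.        ,   1.        ]]), 'k1': -0.1579629201947089, 'world_to_cam': array([[-0.00511256, -0.99972427, -0.02291841,  0.12727638],
       [-0.99170769,  0.00801198, -0.12826404,  0.53511046],
       [ 0.12841229,  0.02207261, -0.99147521,  0.65723471],
       [ 0.        ,  0.        ,  0.        ,  1.        ]])}
{'clock': 0.1, 'joint_pos': array([-1.17459562,  0.33283045, -0.06466084,  1.46084417,  0.02164068,
        1.34993012, -0.08849392]), 'joint_velocities': array([ 0.00020353, -0.00168395, -0.00027211, -0.00208942, -0.00154244,
       -0.00026064,  0.00127472]), 'tau': array([ 1.95397530e-03, -6.26739693e+01,  4.93513397e-02, -3.92428386e+01,
        1.62753998e-02,  6.89984387e-03, -8.09875542e-05]), 'position': array([0.25407219, 0.57068037, 0.24758809]), 'ee_rot': array([ 2.07874842e-01,  9.78155211e-01, -6.53081250e-04, -8.14412375e-05]), 'ft_force': array([ 0.06478176,  1.07205075, -0.52093208]), 'torque': array([-0.0319832 ,  0.01792739,  0.03040223]), 'grip_width': 1.0015586889355563}
```

View pics/scene0.png

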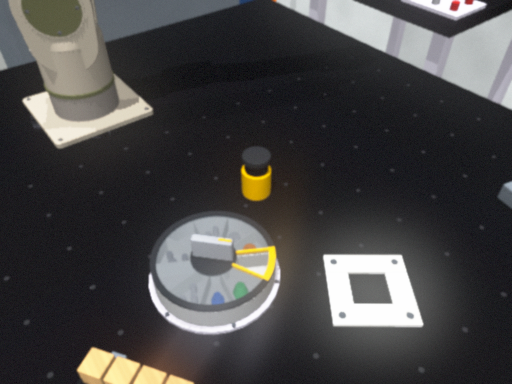

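View pics/top0.png

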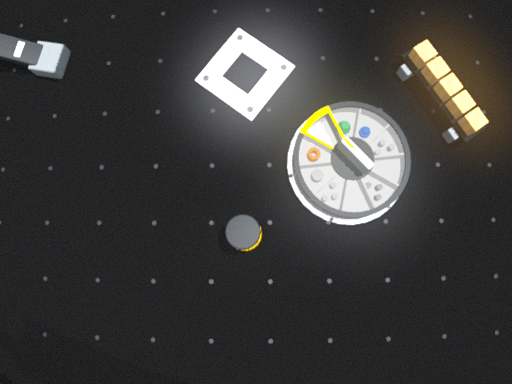

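```bash
python3 - <<'E'
from h import *
p=np.load('top0.npy');save('topc.png',cv2.resize(p[90:240,275:425],(600,600),interpolation=cv2.INTER_CUBIC))
p=np.load('scene0.npy');save('scenec.png',cv2.resize(p[200:340,140:290],(750,700),interpolation=cv2.INTER_CUBIC)[:600])
E
```

```text
(no output)
```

View pics/topc.png

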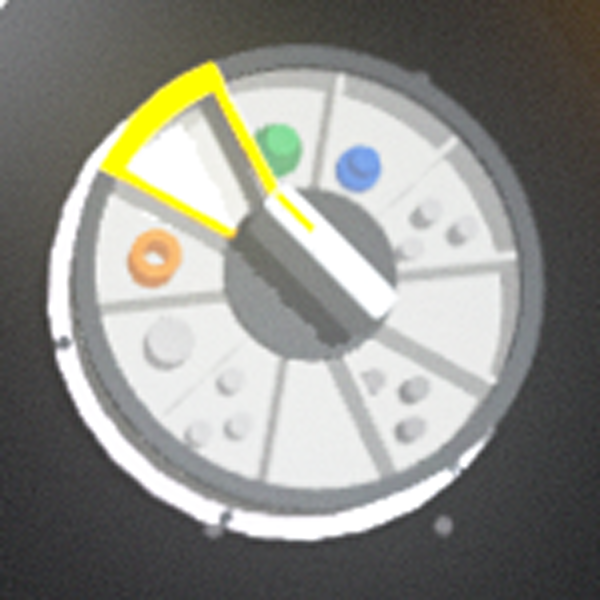

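View pics/scenec.png

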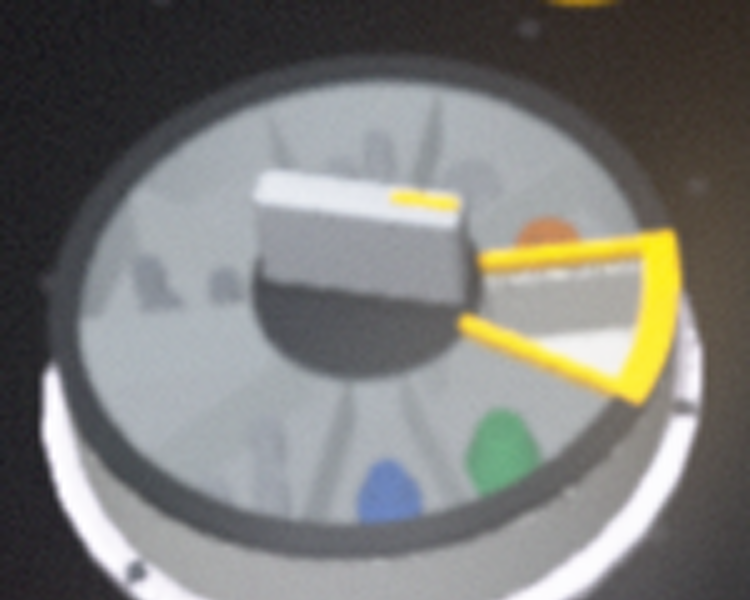

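```bash
python3 - <<'E'
from h import *
c=manip.calibration('top');cs=manip.calibration('scene')
f=lambda x,y,z:onz(c,(x+.5)/4-.5+275,(y+.5)/4-.5+90,z)
g=lambda x,y,z:onz(cs,(x+.5)/5-.5+140,(y+.5)/5-.5+200,z)
H=np.array([f(267,196,.0905),f(288,180,.0905),f(398,296,.0905),f(378,318,.0905)])
print('handle',H.round(4),H.mean(0))
ax=H.mean(0); d=(H[0]+H[1]-H[2]-H[3])/2;print('len',np.hypot(*d[:2]),'ang',np.degrees(np.arctan2(d[1],d[0])))
H2=np.array([g(455,225,.0905),g(460,193,.0905),g(270,172,.0905),g(257,198,.0905)]);print('scene handle',H2.round(4),H2.mean(0))
d=(H2[0]+H2[1]-H2[2]-H2[3])/2;print('len',np.hypot(*d[:2]),'ang',np.degrees(np.arctan2(d[1],d[0])))
F=np.array([f(103,167,.051),f(213,63,.051),f(235,236,.051),f(273,190,.051)])
# rim fit: outer rim ellipse points (z ~.0495)
R=np.array([f(x,y,.0515)[:2] for x,y in [(543,260),(520,180),(430,80),(300,45),(530,340),(490,425)]])
A=np.c_[2*R,np.ones(len(R))];s=np.linalg.lstsq(A,(R**2).sum(1),rcond=None)[0];print('rim',s[:2],np.sqrt(s[2]+s[:2]@s[:2]))
b=f(155,256,.036);print('bush',b); b2=g(548,232,.036);print('bush scene(approx)',b2)
for a in (ax,s):
  print('bush r,ang',np.hypot(*(b-ax)[:2]) if a is ax else np.hypot(*(b[:2]-s[:2])),np.degrees(np.arctan2(b[1]-a[1],b[0]-a[0])))
  for q in F: print(np.hypot(q[0]-a[0],q[1]-a[1]),np.degrees(np.arctan2(q[1]-a[1],q[0]-a[0])))
# other items: 
for n,x,y,z in [('green',277,145,.036),('blue',358,162,.036),('roller',168,338,.036)]:
  q=f(x,y,z);print(n,np.hypot(q[0]-ax[0],q[1]-ax[1]),np.degrees(np.arctan2(q[1]-ax[1],q[0]-ax[0])))
q=onz(c,242,231,.09);print('beacon',q,np.hypot(*(q-ax)[:2]))
E
```

```text
handle [[ 0.6205 -0.0104  0.0905]
 [ 0.6269 -0.0188  0.0905]
 [ 0.5809 -0.0597  0.0905]
 [ 0.5723 -0.0515  0.0905]] [ 0.60015378 -0.03510692  0.0905    ]
len 0.06241150590918581 ang 41.05582892151532
scene handle [[ 0.628  -0.0194  0.0905]
 [ 0.6187 -0.011   0.0905]
 [ 0.577  -0.0513  0.0905]
 [ 0.5834 -0.0599  0.0905]] [ 0.60175896 -0.0353792   0.0905    ]
len 0.059132554059751645 ang 43.138433103755894
rim [ 0.60201337 -0.03683264] 0.09464917898707557
bush [0.60986626 0.02724225 0.036     ]
bush scene(approx) [0.60956519 0.02811464 0.036     ]
bush r,ang 0.0631011141465885 81.14587433784246
0.0950915115947282 62.608419120709776
0.09606969584338403 22.95770851033803
0.03428480099469594 65.23987954273142
0.03678849664192688 23.584228364635084
bush r,ang 0.06455431358613484 83.01279018046114
0.09579941989105334 64.07091709601404
0.09505869643292984 24.352813851665413
0.03515584362978485 69.17299530313517
0.03585019831587152 27.30360934733011
green 0.058260639754895184 9.199732800185014
blue 0.055960301036893215 -26.454299219945717
roller 0.06303550150554094 113.34128587835805
beacon [0.47964989 0.14306494 0.09      ] 0.21509624829316057
```

jog_arm(
  steps=[0.085,-0.03,-0.02,0,0.1,0.085,-0.065,-0.045,0,0.22,0.085,-0.1,-0.07,0,0.35,0.085,-0.14,-0.1,0,0.5,0.085,-0.18,-0.13,0,0.64,0.085,-0.22,-0.16,0,0.78,0.085,-0.26,-0.19,0,0.92,0.085,-0.3,-0.22,0,1.06,0.085,-0.34,-0.25,0,1.2,0.085,-0.38,-0.28,0,1.34],
  grip_force=25,
)

```text
clock: 1.1
position: [0.4879, 0.1587, 0.2482]
ee_rot: [0.772, 0.635, 0.0, -0.0]
ft_force: [1.5, 0.5, 0.1]
grip_width: 0.999
```

```bash
cat >> h.py <<'E'
from scipy.spatial.transform import Rotation as Ro
def st():
    o=manip.get_obs();R=Ro.from_quat(o['ee_rot']).as_matrix()
    print('t',o['clock'],'p',o['position'].round(4),'jaw',np.degrees(np.arctan2(R[1,1],R[0,1])).round(2),'z',R[:,2].round(3),'F',o['ft_force'].round(1),'M',o['torque'].round(2),'g',round(o['grip_width'],3),'q',o['joint_pos'].round(2))
    return o['position'],R
def to(p,jaw):
    q,R=st();d=R.T@(np.array(p)-q);j=np.degrees(np.arctan2(R[1,1],R[0,1]))
    print('shift',d.round(4),'twist',round(-np.radians(jaw-j),3))
E
python3 -c "
from h import *
to([.601,-.0355,.14],-48)"
```

```text
t 1.1 p [0.4879 0.1587 0.2482] jaw -11.1 z [-0.  0. -1.] F [1.5 0.5 0.1] M [ 0.02 -0.02 -0.  ] g 0.999 q [-0.74  0.08  0.36  1.77 -0.03  1.3  -0.57]
shift [-0.1688  0.1484  0.1082] twist 0.644
```

jog_arm(
  steps=[0.085,-0.03,0.026,0,0.12,0.085,-0.06,0.053,0,0.24,0.085,-0.09,0.08,0,0.36,0.085,-0.12,0.106,0,0.48,0.085,-0.145,0.128,0.02,0.58,0.085,-0.16,0.141,0.045,0.64,0.085,-0.168,0.148,0.07,0.644,0.085,-0.169,0.148,0.095,0.644,0.085,-0.169,0.148,0.108,0.644,0.085,-0.169,0.148,0.108,0.644],
)

```text
clock: 2.1
position: [0.6001, -0.0326, 0.1385]
ee_rot: [0.932, 0.361, -0.002, -0.001]
ft_force: [-0.7, 0.1, 0.6]
grip_width: 0.996
```

```bash
python3 -c "
from h import *
to([.601,-.0355,.08],-48)
for n in('scene','top'):
    p,d=manip.camera(n);save(n+'1.png',p);np.save(n+'1.npy',p)
p=np.load('top1.npy');save('topc1.png',cv2.resize(p[90:240,275:425],(600,600),interpolation=2))
p=np.load('scene1.npy');save('scenec1.png',cv2.resize(p[170:320,140:290],(600,600),interpolation=2))
"
```

```text
t 2.1 p [ 0.6001 -0.0326  0.1385] jaw -47.65 z [-0.004 -0.    -1.   ] F [-0.7  0.1  0.6] M [ 0.04 -0.06  0.01] g 0.996 q [-0.46  0.4   0.55  1.68 -0.23  1.13 -0.68]
shift [-0.0011  0.0029  0.0584] twist 0.006
```

View pics/topc1.png

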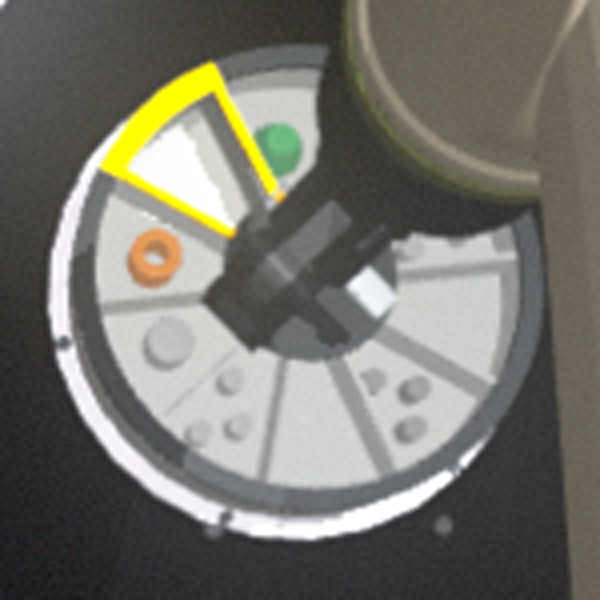

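View pics/scenec1.png

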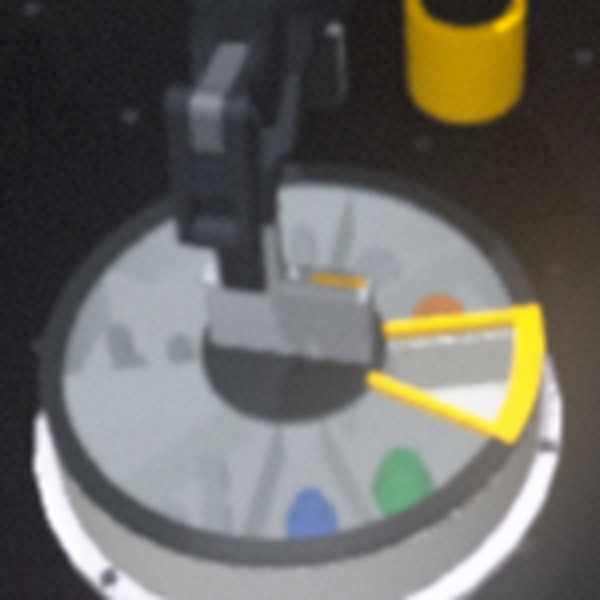

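The open jaws straddle the handle in both views (top crop ~300,270; scene crop ~280,290), and the opening has not moved. Next I go down and close.

jog_arm(
  steps=[0.085,0,0,0.015,0,0.085,0,0,0.03,0,0.085,0,0,0.045,0,0.085,0,0,0.055,0,0.085,0,0,0.06,0,0.085,0,0,0.06,0,0.06,0,0,0.06,0,0.045,0,0,0.06,0,0.03,0,0,0.06,0,0.025,0,0,0.06,0],
  grip_force=25,
)

```text
clock: 3.2
position: [0.6014, -0.033, 0.0806]
ee_rot: [0.933, 0.361, 0.0, -0.0]
ft_force: [-0.0, -0.8, 0.6]
grip_width: 0.324
```

jog_arm(
  steps=[0.02,0,0,0,0,0.015,0,0,0,0,0.01,0,0,0,0,0.005,0,0,0,0,0.005,0,0,0,0,0.005,0,0,0,0,0.005,0,0,0,0,0.005,0,0,0,0,0.005,0,0,0,0,0.005,0,0,0,0],
)

```text
clock: 4.2
position: [0.6019, -0.0336, 0.0806]
ee_rot: [0.933, 0.361, 0.001, 0.001]
ft_force: [4.4, -3.4, 0.1]
grip_width: 0.157
```

```bash
python3 -c "
from h import *
st()
c=manip.calibration('top')
f=lambda x,y,z:onz(c,(x+.5)/4-.5+275,(y+.5)/4-.5+90,z)
# divider lines between compartments: outer ends,inner ends, wall top guess z=.04
for n,a,b in [('bush/roller',(103,305),(225,296)),('roller',(268,478),(283,362)),('E',(515,258),(400,270)),('top',(340,80),(318,183)),('SE',(492,388),(385,335)),('S',(390,470),(338,362))]:
  A=f(*a,.043);B=f(*b,.043);d=A-B;print(n,np.degrees(np.arctan2(d[1],d[0])).round(1))
"
```

```text
t 4.2 p [ 0.6019 -0.0336  0.0806] jaw -47.7 z [ 0.001 -0.001 -1.   ] F [ 4.4 -3.4  0.1] M [-0.64 -0.81 -0.01] g 0.157 q [-0.44  0.47  0.52  1.73 -0.27  1.02 -0.65]
bush/roller 93.9
roller 170.8
E -84.1
top -14.4
SE -116.9
S -156.1
```

jog_arm(
  steps=[0.005,0,0,0,-0.05,0.005,0,0,0,-0.13,0.005,0,0,0,-0.22,0.005,0,0,0,-0.31,0.005,0,0,0,-0.4,0.005,0,0,0,-0.49,0.005,0,0,0,-0.58,0.005,0,0,0,-0.65,0.005,0,0,0,-0.68,0.005,0,0,0,-0.68],
)

```text
clock: 5.2
position: [0.6005, -0.0329, 0.0806]
ee_rot: [0.758, 0.652, -0.0, -0.001]
ft_force: [-4.1, -0.5, 7.2]
grip_width: 0.159
```

```bash
python3 -c "
from h import *
st()
for n in('scene','top'):
    p,d=manip.camera(n);save(n+'2.png',p);np.save(n+'2.npy',p)
st()
p=np.load('top2.npy');save('topc2.png',cv2.resize(p[90:240,275:425],(600,600),interpolation=2))
p=np.load('scene2.npy');save('scenec2.png',cv2.resize(p[200:320,140:290],(750,600),interpolation=2))
"
```

```text
t 5.2 p [ 0.6005 -0.0329  0.0806] jaw -8.64 z [-0.002  0.001 -1.   ] F [-4.1 -0.5  7.2] M [-0.15  0.86  0.08] g 0.159 q [-0.33  0.44  0.39  1.72 -0.19  1.01 -0.03]
t 5.3 p [ 0.6005 -0.0329  0.0806] jaw -8.7 z [-0.002  0.001 -1.   ] F [-4.5 -1.2  7.7] M [-0.14  0.89  0.05] g 0.158 q [-0.33  0.44  0.39  1.72 -0.19  1.01 -0.03]
```

View pics/topc2.png

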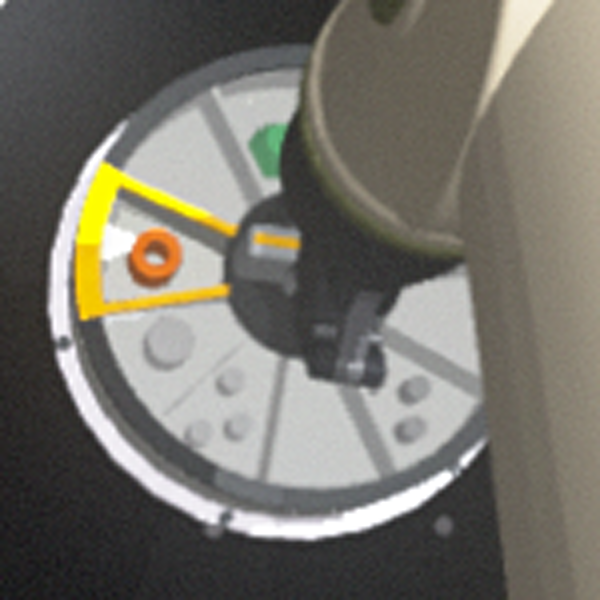

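View pics/scenec2.png

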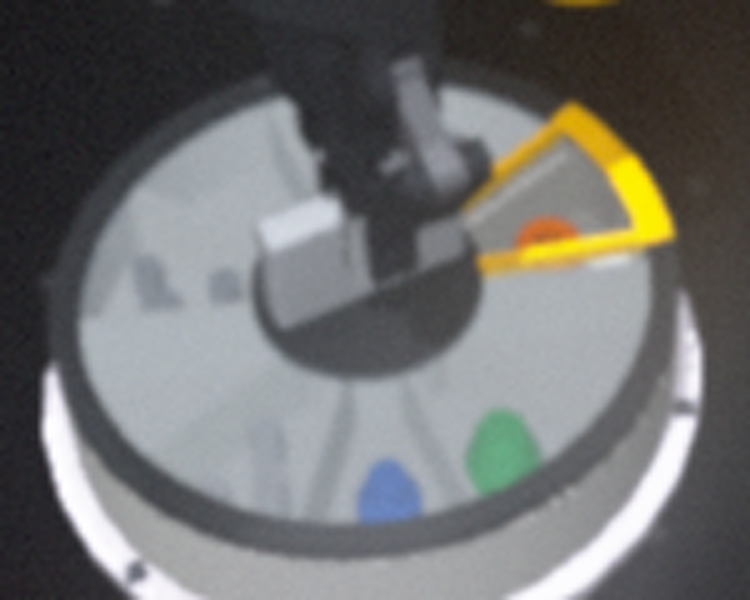

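```bash
python3 - <<'E'
from h import *
from scipy.optimize import least_squares
c=manip.calibration('top');cs=manip.calibration('scene')
f=lambda x,y,z:onz(c,(x+.5)/4-.5+275,(y+.5)/4-.5+90,z)[:2]
g=lambda x,y,z:onz(cs,(x+.5)/5-.5+140,(y+.5)/5-.5+200,z)[:2]
zf=.051
P1=[f(103,167,zf),f(213,63,zf)]; I1=[f(235,236,zf),f(273,190,zf)]
P2=[f(82,318,zf),f(107,163,zf)]; I2=[f(228,290,zf),f(237,230,zf)]
S1=[g(675,230,zf),g(640,402,zf)]; S2=[g(573,102,zf),g(672,240,zf)]
for n,P,I in(('1',P1,I1),('2',P2,I2)):
  m=(P[0]+P[1])/2;k=(I[0]+I[1])/2
  for a in ([.601,-.0355],[.602,-.0368],[.6015,-.035]):
    print(n,a,np.degrees(np.arctan2(*(m-a)[::-1])).round(2),'in',np.degrees(np.arctan2(*(k-a)[::-1])).round(2), np.hypot(*(P[0]-P[1])))
for a in ([.601,-.0355],[.602,-.0368],[.6015,-.035]):
  for q in (f(155,256,.036),f(155,257,.036)): print('b',a,np.degrees(np.arctan2(*(q-a)[::-1])).round(2))
  for S in(S1,S2):
    m=(S[0]+S[1])/2;print('scene',np.degrees(np.arctan2(*(m-a)[::-1])).round(2),[np.hypot(*(s-a)) for s in S])
b=f(155,256,.036)
# overlay
for cal,nm in((c,'top2'),(cs,'scene2')):
  x,y=b;print(nm,'bush top proj',proj(cal,[x,y,.036]))
  for t in range(0,360,45): print(np.round(proj(cal,[x+.011*np.cos(np.radians(t)),y+.011*np.sin(np.radians(t)),.036]),1),end=' ')
E
```

```text
1 [0.601, -0.0355] 43.23 in 45.16 0.06483966768882668
1 [0.602, -0.0368] 44.27 in 47.97 0.06483966768882668
1 [0.6015, -0.035] 43.22 in 45.16 0.06483966768882668
2 [0.601, -0.0355] 82.18 in 83.89 0.06578222487244066
2 [0.602, -0.0368] 82.91 in 85.78 0.06578222487244066
2 [0.6015, -0.035] 82.45 in 84.67 0.06578222487244066
b [0.601, -0.0355] 81.96
b [0.601, -0.0355] 82.34
scene 44.27 [np.float64(0.09816421465893607), np.float64(0.09540656582288683)]
scene 82.49 [np.float64(0.09909600604838233), np.float64(0.09634682240763168)]
b [0.602, -0.0368] 83.0
b [0.602, -0.0368] 83.37
scene 45.29 [np.float64(0.09891108204211413), np.float64(0.09502677500028854)]
scene 83.2 [np.float64(0.10058290450260128), np.float64(0.09703602971328985)]
b [0.6015, -0.035] 82.34
b [0.6015, -0.035] 82.73
scene 44.26 [np.float64(0.09749684872690037), np.float64(0.09474810912279157)]
scene 82.76 [np.float64(0.0987168963996174), np.float64(0.09567074594271434)]
top2 bush top proj (np.float64(313.375), np.float64(153.625))
[313.2 147.2] [308.6 149.1] [306.8 153.7] [308.8 158.2] [313.6 160.1] [318.2 158.2] [320.  153.6] [317.9 149. ] scene2 bush top proj (np.float64(248.88239630142593), np.float64(246.36525409589646))
[253.  250.5] [255.6 247. ] [254.3 243.2] [249.8 241.3] [244.8 242.3] [242.2 245.7] [243.4 249.6] [247.9 251.6]
```

Both views show the bushing inside the frame. Frame angle is about 82.4° against about 82.3° for the bushing, so I release, rise and re-check.

jog_arm(
  steps=[0.02,0,0,0,0,0.03,0,0,0,0,0.05,0,0,0,0,0.07,0,0,0,0,0.085,0,0,0,0,0.085,0,0,0,0,0.085,0,0,-0.02,0,0.085,0,0,-0.05,0,0.085,0,0,-0.09,0,0.085,0,0,-0.12,0],
)

```text
clock: 6.3
position: [0.6016, -0.0331, 0.2026]
ee_rot: [0.759, 0.651, 0.001, 0.0]
ft_force: [1.8, 0.5, -0.3]
grip_width: 0.997
```

jog_arm(
  steps=[0.085,0,0.03,-0.01,0,0.085,0,0.07,-0.02,0,0.085,0,0.1,-0.03,0,0.085,0,0.1,-0.03,0,0.085,0,0.1,-0.03,0,0.085,-0.02,0.1,-0.03,0,0.085,-0.05,0.1,-0.03,0,0.085,-0.09,0.1,-0.03,0,0.085,-0.12,0.1,-0.03,0,0.085,-0.12,0.1,-0.03,0],
)

```text
clock: 7.3
position: [0.6789, -0.1744, 0.2308]
ee_rot: [0.762, 0.648, -0.001, 0.001]
ft_force: [-0.1, -1.2, 0.5]
grip_width: 0.995
```

```bash
python3 -c "
from h import *
st()
for n in('scene','top'):
    p,d=manip.camera(n);save(n+'3.png',p);np.save(n+'3.npy',p)
p=np.load('top3.npy');save('topc3.png',cv2.resize(p[90:240,275:425],(600,600),interpolation=2))
"
```

```text
t 7.3 p [ 0.6789 -0.1744  0.2308] jaw -9.2 z [-0.001 -0.003 -1.   ] F [-0.1 -1.2  0.5] M [-0.05 -0.02  0.05] g 0.995 q [-0.11  0.54  0.46  1.27 -0.23  1.38  0.17]
```

View pics/topc3.png

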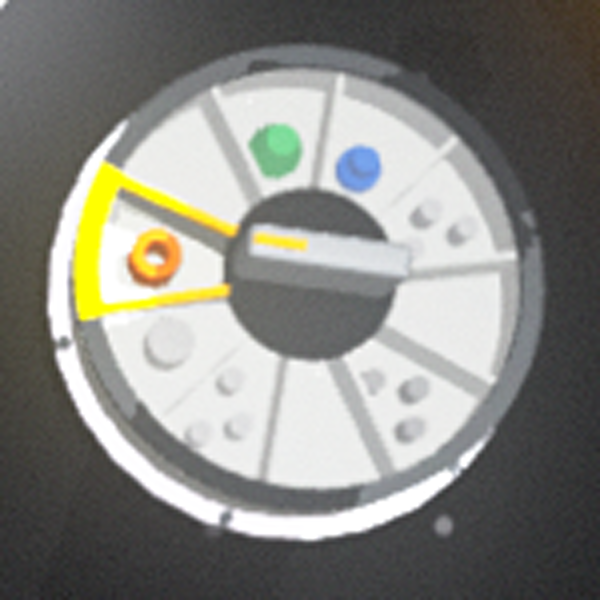

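View pics/scene3.png

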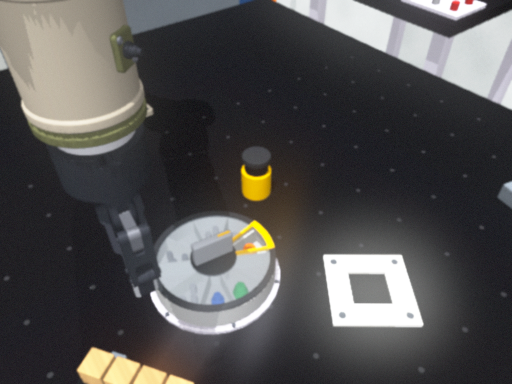

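```bash
python3 - <<'E'
from h import *
c=manip.calibration('top');a=np.array([.6012,-.0355])
for nm,cal,S,ox,oy in(('top',c,4,275,90),('scene',manip.calibration('scene'),5,140,200)):
  p=np.load(nm+'3.npy');im=cv2.resize(p[oy:oy+(150 if S==4 else 120),ox:ox+150],None,fx=S,fy=S,interpolation=2)
  px=lambda r,t,z:tuple(int(round(v)) for v in (np.array(proj(cal,[a[0]+r*np.cos(np.radians(t)),a[1]+r*np.sin(np.radians(t)),z]))+.5-[ox,oy])*S-.5)
  for k in range(10): 
    for z,col in((.036,(255,0,0)),(.014,(0,0,255))): cv2.line(im,px(.036,82.3+18+36*k,z),px(.085,82.3+18+36*k,z),col,1)
  for s in(-17,17): cv2.line(im,px(.036,82.3+s,.051),px(.088,82.3+s,.051),(0,160,0),1)
  cv2.polylines(im,[np.array([px(.097,t,.05) for t in range(0,360,5)])],True,(0,160,0),1)
  cv2.polylines(im,[np.array([px(r,t,.0905) for r,t in [(.0328,82.3+12.3),(.0328,82.3-12.3),(.0328,82.3+192.3),(.0328,82.3+167.7)]])],True,(255,0,255),1)
  b=a+.062*np.array([np.cos(np.radians(82.3)),np.sin(np.radians(82.3))])
  cv2.polylines(im,[np.array([[int(round(v)) for v in (np.array(proj(cal,[b[0]+.011*np.cos(t),b[1]+.011*np.sin(t),.036]))+.5-[ox,oy])*S-.5] for t in np.arange(0,6.3,.2)])],True,(0,0,255),1)
  save('ov_'+nm+'.png',im)
E
```

```text
(no output)
```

View pics/ov_top.png

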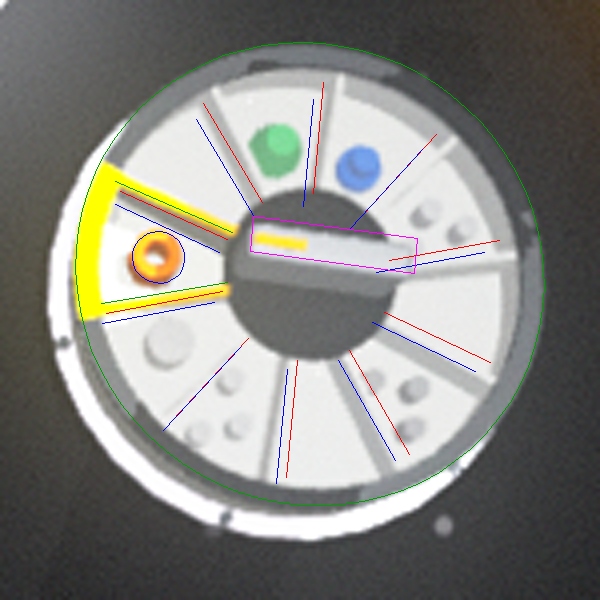

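View pics/ov_scene.png

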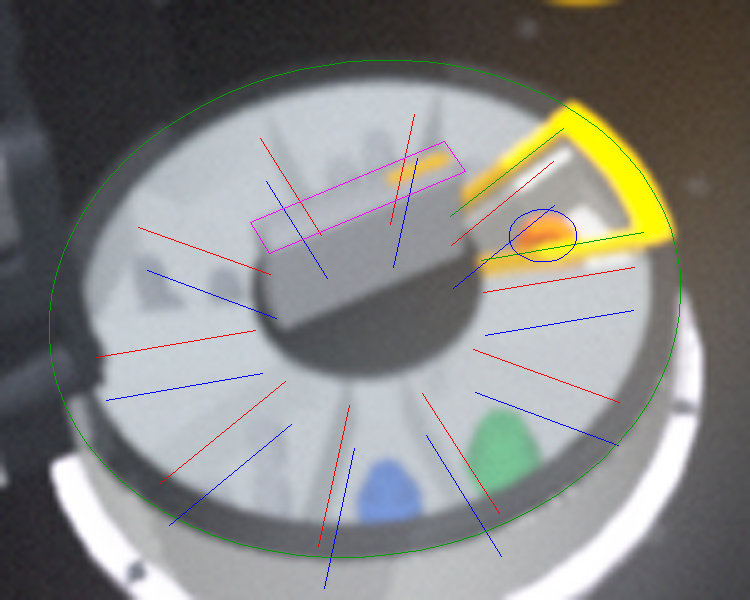

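```bash
python3 - <<'E'
from h import *
p=np.load('top3.npy')
im=cv2.resize(p[95:225,288:418],(780,780),interpolation=2)
cl=cv2.createCLAHE(3,(4,4));im=np.dstack([cl.apply(im[:,:,i]) for i in range(3)])
save('big1.png',im[:600,:780]);save('big2.png',im[200:780])
E
```

```text
(no output)
```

View pics/big1.png

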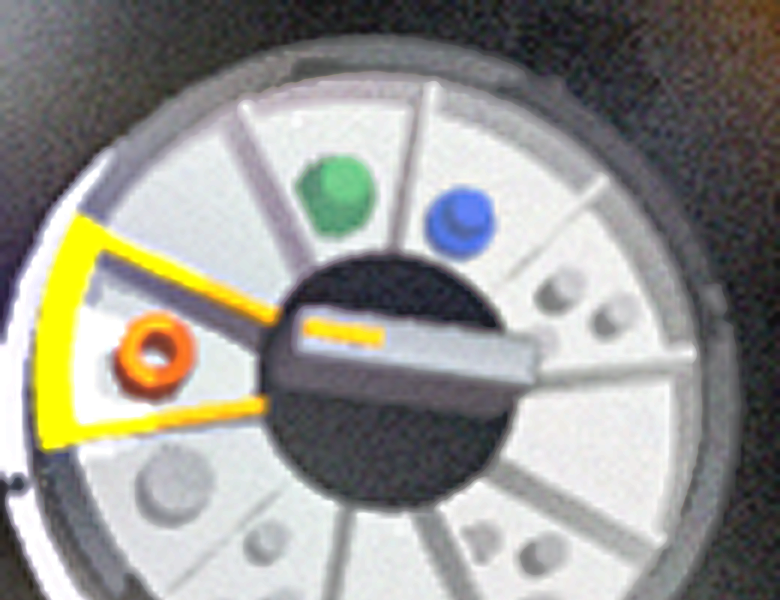

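View pics/big2.png

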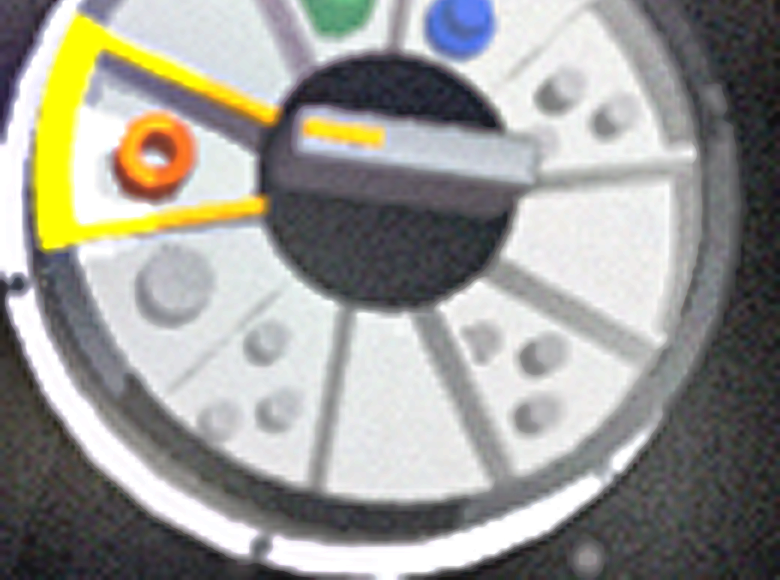

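```bash
python3 - <<'E'
from h import *
from scipy.optimize import least_squares
c=manip.calibration('top')
L=[((436,90),(407,245)),((690,350),(540,370)),((660,542),(514,462)),((512,670),(440,508)),((325,685),(352,512)),((247,105),(312,265)),((603,183),(510,277)),((170,592),(280,490))]
f=lambda x,y,z:onz(c,(x+.5)/6-.5+288,(y+.5)/6-.5+95,z)[:2]
for z in(.03,.036,.042,.046):
 W=[(f(*a,z),f(*b,z)) for a,b in L]
 ang=[np.degrees(np.arctan2(*(a-b)[::-1])) for a,b in W]
 k=[round((t-100)/36) for t in ang]
 if z==.036: print(np.round(np.array(ang)-36*np.array(k)-18,1))
 def res(p,full=False):
  r=[]
  for (a,b),kk in zip(W,k):
   t=np.radians(p[2]+18+36*kk);n=np.array([-np.sin(t),np.cos(t)]);r+=[n@(a-p[:2]),n@(b-p[:2])]
  return np.array(r)*1000
 s=least_squares(res,[.601,-.0355,80]);print(z,s.x,res(s.x).round(1),'end r',[round(np.hypot(*(a-s.x[:2]))*1000) for a,b in W])
 b=f(157,352,.036);print('bush ang about fitted axis',np.degrees(np.arctan2(*(b-s.x[:2])[::-1])),np.hypot(*(b-s.x[:2])))
E
```

```text
0.03 [ 6.01041479e-01 -3.69246018e-02  7.79021406e+01] [-1.  -0.2  1.9  0.7  0.9  0.3 -1.4  0.1 -0.9 -2.1 -1.7  2.2  0.1 -1.5
  1.6  1.5] end r [90, 90, 89, 86, 85, 90, 90, 83]
bush ang about fitted axis 81.52936185325596 0.0642247942204721
[76.9 79.6 78.7 76.1 79.3 73.5 80.1 78.1]
0.036 [ 5.99707508e-01 -3.56663070e-02  7.79021406e+01] [-1.  -0.2  1.9  0.7  0.9  0.3 -1.4  0.1 -0.9 -2.1 -1.7  2.1  0.1 -1.5
  1.6  1.5] end r [89, 89, 88, 85, 84, 89, 89, 83]
bush ang about fitted axis 80.16492519927296 0.06319464091429527
0.042 [ 5.98373537e-01 -3.44080121e-02  7.79021406e+01] [-1.  -0.2  1.9  0.7  0.9  0.3 -1.4  0.1 -0.9 -2.1 -1.7  2.1  0.1 -1.4
  1.6  1.5] end r [88, 88, 87, 85, 84, 89, 88, 82]
bush ang about fitted axis 78.75609719547312 0.06220150046014802
0.046 [ 5.97484223e-01 -3.35691489e-02  7.79021406e+01] [-1.  -0.2  1.9  0.7  0.9  0.3 -1.4  0.1 -0.9 -2.1 -1.7  2.1  0.1 -1.4
  1.6  1.5] end r [88, 88, 87, 84, 83, 88, 88, 81]
bush ang about fitted axis 77.7920040668282 0.061560856899784265
```

```bash
python3 - <<'E'
from h import *
a=[.6003,-.035]
def unw(nm,z,n):
  cal=manip.calibration(nm[:-1]);p=np.load(nm+'.npy')
  T=np.arange(-100,260,.5);Rr=np.linspace(.098,.03,120)
  m=np.array([[proj(cal,[a[0]+r*np.cos(np.radians(t)),a[1]+r*np.sin(np.radians(t)),z]) for t in T] for r in Rr],np.float32)
  im=cv2.remap(p,m[...,0],m[...,1],2);im=cv2.resize(im,(720,180))
  for k in range(-5,6):
    t=81.3+18+36*k
    x=int((t+100)/.5)
    if 0<=x<720: cv2.line(im,(x,0),(x,14),(255,0,0),1)
  x=int((81.3+100)/.5);cv2.line(im,(x,0),(x,14),(0,0,255),1)
  return im
for nm in('top3','scene0'):
  save('unw_'+nm+'.png',np.vstack([unw(nm,z,0) for z in(.014,.036,.044)]))
E
```

```text
(no output)
```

View pics/unw_top3.png

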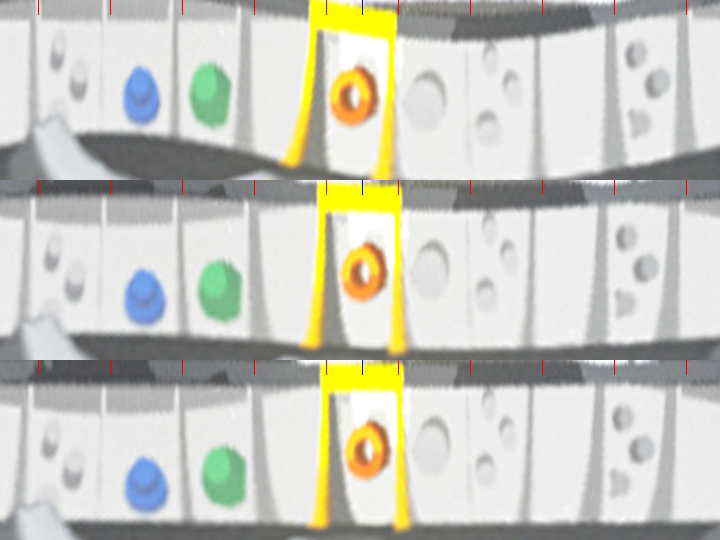

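View pics/unw_scene0.png

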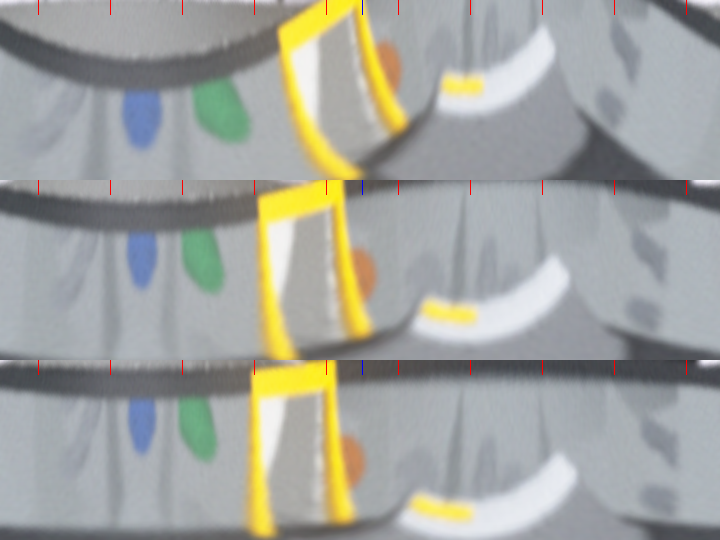

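```bash
python3 - <<'E'
from h import *
a=[.6003,-.035]
cal=manip.calibration('top');p=np.load('top0.npy')
out=[]
for z in(.014,.036,.044):
  T=np.arange(41,131,.125);Rr=np.linspace(.098,.03,190)
  m=np.array([[proj(cal,[a[0]+r*np.cos(np.radians(t)),a[1]+r*np.sin(np.radians(t)),z]) for t in T] for r in Rr],np.float32)
  im=cv2.remap(p,m[...,0],m[...,1],2)
  for t in range(45,131,5): cv2.line(im,((t-41)*8,0),((t-41)*8,8 if t%10 else 16),(255,0,0),1)
  out.append(im)
save('unwb.png',np.vstack(out))
E
```

```text
(no output)
```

View pics/unwb.png

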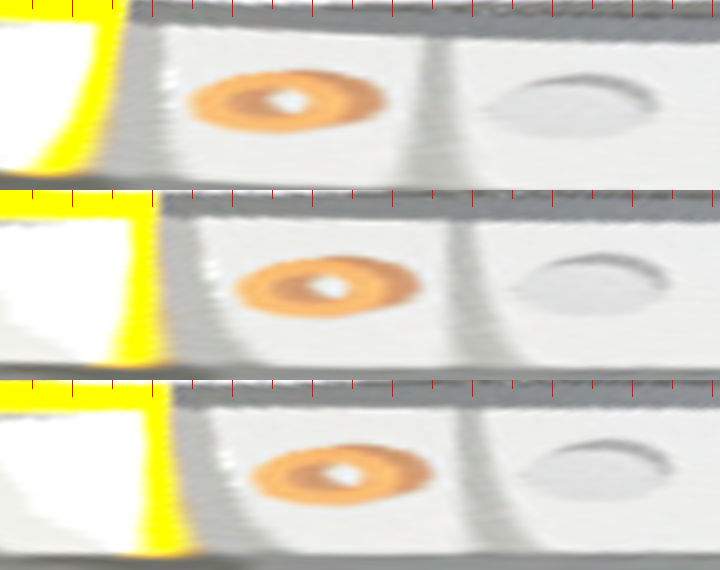

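The wall lines in the unwrapped top view put the compartment centre at about 79°. The bushing (about 81.5°) stands slightly off-centre in it, and the opening is at about 81.5°. I'll regrip and nudge the opening back by about 1.4°.

jog_arm(
  steps=[0.085,0.03,0,0,0,0.085,0.06,-0.02,0,0,0.085,0.09,-0.05,0,0,0.085,0.12,-0.08,0,0,0.085,0.12,-0.1,0,0,0.085,0.12,-0.1,0.02,0,0.085,0.12,-0.1,0.03,0,0.085,0.12,-0.1,0.03,0,0.085,0.12,-0.1,0.03,0,0.085,0.12,-0.1,0.03,0],
)

```text
clock: 8.4
position: [0.6017, -0.0332, 0.2008]
ee_rot: [0.759, 0.651, 0.0, 0.0]
ft_force: [0.0, 0.4, 0.7]
grip_width: 0.995
```

```bash
python3 -c "
from h import *
to([.6003,-.035,.0806],-10)"
```

```text
t 8.4 p [ 0.6017 -0.0332  0.2008] jaw -8.72 z [ 0.001 -0.    -1.   ] F [0.  0.4 0.7] M [-0.04 -0.   -0.02] g 0.995 q [-0.36  0.32  0.42  1.61 -0.14  1.24 -0.07]
shift [-0.002  -0.0012  0.1202] twist 0.022
```

jog_arm(
  steps=[0.085,-0.002,-0.001,0.03,0.01,0.085,-0.002,-0.001,0.06,0.022,0.085,-0.002,-0.001,0.085,0.022,0.085,-0.002,-0.001,0.105,0.022,0.085,-0.002,-0.001,0.117,0.022,0.085,-0.002,-0.001,0.12,0.022,0.085,-0.002,-0.001,0.12,0.022,0.06,-0.002,-0.001,0.12,0.022,0.045,-0.002,-0.001,0.12,0.022,0.03,-0.002,-0.001,0.12,0.022],
  grip_force=25,
)

```text
clock: 9.4
position: [0.6004, -0.0348, 0.081]
ee_rot: [0.766, 0.643, 0.001, 0.0]
ft_force: [-0.7, 0.7, 0.0]
grip_width: 0.511
```

jog_arm(
  steps=[0.02,0,0,0,0,0.015,0,0,0,0,0.01,0,0,0,0,0.005,0,0,0,0,0.005,0,0,0,0,0.005,0,0,0,0,0.005,0,0,0,0,0.005,0,0,0,0.005,0.005,0,0,0,0.005,0.005,0,0,0,0.005],
)

```text
clock: 10.4
position: [0.6001, -0.0348, 0.0805]
ee_rot: [0.767, 0.641, 0.0, 0.0]
ft_force: [-0.5, -0.1, 5.3]
grip_width: 0.157
```

```bash
python3 -c "
from h import *
st()"
```

```text
t 10.4 p [ 0.6001 -0.0348  0.0805] jaw -10.26 z [ 0.  0. -1.] F [-0.5 -0.1  5.3] M [0.07 0.   0.04] g 0.157 q [-0.34  0.44  0.4   1.73 -0.2   1.01 -0.05]
```

jog_arm(
  steps=[0.02,0,0,0,0,0.03,0,0,0,0,0.05,0,0,0,0,0.07,0,0,0,0,0.085,0,0,0,0,0.085,0,0,0,0,0.085,0,0,-0.02,0,0.085,0,0,-0.05,0,0.085,0,0,-0.09,0,0.085,0,0,-0.12,0],
)

```text
clock: 11.4
position: [0.6002, -0.035, 0.2026]
ee_rot: [0.768, 0.641, 0.001, 0.0]
ft_force: [-0.2, 0.0, -0.9]
grip_width: 0.991
```

jog_arm(
  steps=[0.085,0,0.03,-0.01,0,0.085,0,0.07,-0.02,0,0.085,0,0.1,-0.03,0,0.085,0,0.1,-0.03,0,0.085,0,0.1,-0.03,0,0.085,-0.02,0.1,-0.03,0,0.085,-0.05,0.1,-0.03,0,0.085,-0.09,0.1,-0.03,0,0.085,-0.12,0.1,-0.03,0,0.085,-0.12,0.1,-0.03,0],
)

```text
clock: 12.4
position: [0.6739, -0.178, 0.2308]
ee_rot: [0.77, 0.638, -0.001, 0.001]
ft_force: [0.3, -0.8, -0.5]
grip_width: 0.997
```

```bash
python3 - <<'E'
from h import *
st()
for n in('top','scene'):
    p,d=manip.camera(n);np.save(n+'4.npy',p)
a=[.6001,-.0348]
cal=manip.calibration('top');p=np.load('top4.npy')
out=[]
for z in(.036,.051):
  T=np.arange(41,131,.125);Rr=np.linspace(.098,.03,190)
  m=np.array([[proj(cal,[a[0]+r*np.cos(np.radians(t)),a[1]+r*np.sin(np.radians(t)),z]) for t in T] for r in Rr],np.float32)
  im=cv2.remap(p,m[...,0],m[...,1],2)
  for t in range(45,131,5): cv2.line(im,((t-41)*8,0),((t-41)*8,8 if t%10 else 16),(255,0,0),1)
  out.append(im)
save('unwd.png',np.vstack(out));save('top4.png',p)
E
```

```text
t 12.4 p [ 0.6739 -0.178   0.2308] jaw -10.73 z [-0.001 -0.003 -1.   ] F [ 0.3 -0.8 -0.5] M [-0.01 -0.01 -0.05] g 0.997 q [-0.12  0.53  0.47  1.29 -0.23  1.38  0.15]
```

View pics/unwd.png

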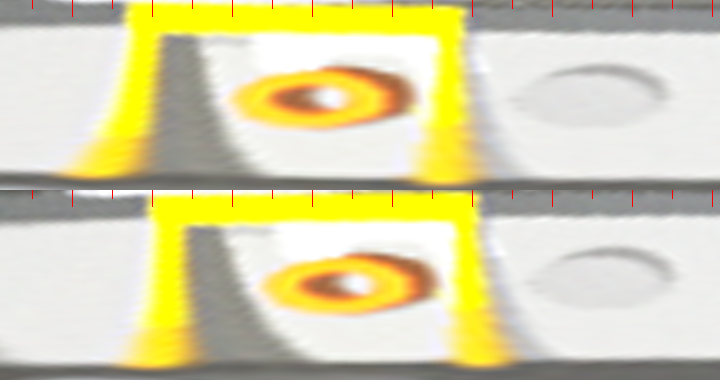

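View pics/top4.png

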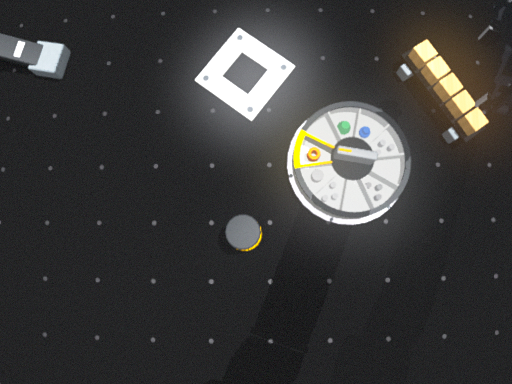

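```bash
python3 -c "
from workcell import manip
print(manip.hand_in())"
```

```text
the job is handed in; nothing more can be done
None
```

I turned the cover by its handle about 37.5° anticlockwise seen from above, so the opening went from about 42° to about 80°. I then let go, backed the arm off clear of everything, and handed in at about 12.5 s.

- **First turn:** it left the opening at about 81.5°. That lined up with the bushing, but was about 2.5° past the centre of its compartment, so I regripped once and turned it back about 1.5°.
- **Last check from the top camera:** the opening is centred at about 80.3°, the handle at 79.7°, and the bushing is at about 81.3°, inside the yellow frame.
- **A disagreement I could not settle:** two wall-line readings put the compartment centre at about 78 to 79°, so the bushing seems to stand 2 to 3° off-centre in it. The final angle lies between the two, within about 2° of each.
- **Beacon:** it is at the same place in the picture as at the start.
- **Forces:** the highest wrist force I read was about 9 N.

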